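# Feel the end float of an etching-press roller and take it up with a fork spacer

## Task

The etching press's top roller wanders sideways: gently draw it inwards, away from the brass boss, until you feel its set collar stop it, then push it outwards until it stops again, to feel how much end float there is. Then drop the thickest fork spacer that goes in freely over the shaft between boss and collar, feet down on the green bracket, let go of it, and draw the roller inwards once more until the collar gently nips the spacer. Leave the other two spacers in their blocks, and the ink jar, china figurine and brayer where they are.

Things in the scene. Friction and masses are not known exactly. Their poses are not given: they have to be found in the camera images.
- press: Tabletop etching press, fixed: two green cheeks with rollers and a bed plate between. Origin: centre of its foot on the table; y along the roller shaft, +y inwards, -y outwards, z up. In mm in this frame: roller axis at x = 0, z = 119; locating cheek y = -86 to -70 (it has the brass boss outside), other cheek y = 82 to 98, both up to z = 163; pressure-screw handles on them up to z = 181.
- bed_top (a point): Middle of the top of the press's flat bed plate, 85 mm above the table, 270 mm long along press x; 12 mm of air between it and the top roller.
- boss_face (a point): Point on the shaft axis in the flat outer face of the brass boss (36 mm in diameter, 22 mm proud of the cheek, 119 mm above the table). The gap for the spacer starts at this face and runs outwards (press -y) to the set collar.
- bracket_top (a point): Middle of the flat top of the green bracket below the journal, 95 mm above the table: 56 mm wide along press x, reaching from the cheek to 24 mm beyond the boss face. The spacer's feet stand on it.
- roller: Steel top roller, 44 mm in diameter, 120 mm long, open from above; origin at its centre on the axis, axes as the press's. It slides along press y (no turning) against 2 N of friction and stays put. Outward stop: its end face meets a flange, at origin y = about -6 mm in the press frame. Inward stop: its collar meets the boss (or a spacer). The stops yield 0.1 mm per N; 25 N harms them.
- journal (a point): Point on the axis of the roller's 18 mm shaft end, outside the boss, 136 mm outwards of the roller's centre. A dark steel set collar (36 mm in diameter, 14 mm thick) is screwed tight on this shaft end and moves with the roller; where exactly is not known: the float is anything from 6 to 17 mm. Play left with a spacer in = float less its thickness.
- star_hub (a point): Hub of the four-armed star handle (arms 92 mm) on the far shaft end, 162 mm inwards of the roller's centre; it moves with the roller.
- spacer4: Red fork spacer, 4 mm thick (y), upright, tab up, in a block's slot; 20 g. Origin: midway between its feet, at their underside; x along its width; z up. All: 44 mm wide, 88 mm high; two 10 mm wide legs with rounded feet, between them a 24 mm slot, open below, closed 35 mm up; from 46 to 88 mm up an 18 mm wide tab, to be gripped across its width. Seated: its x along press x, slot astride the shaft.
- spacer8: Yellow fork spacer, 8 mm thick, otherwise as the red one; 35 g.
- spacer12: Blue fork spacer, 12 mm thick, otherwise as the red one; 50 g.
- board: Flat wooden board, fixed, 100 x 165 x 8 mm, carrying the three slotted wooden blocks (60 x 34 x 34 mm, slots 28 mm deep with 6 mm of wood beneath, 50 mm apart in any order). Origin at the centre of its underside, y along the row.
- ink_jar: Dark ink jar with a black lid, 56 mm in diameter, 75 mm high, loose on the table; origin at the centre of its underside.
- figurine: Blue and white china figurine, 64 mm wide, 89 mm high, loose and easily knocked over; origin at the centre of its underside.
- brayer: Ink roller with a wooden handle lying on the table, about 165 mm long and 80 mm wide, loose; origin under its frame, rubber roller towards its +x.

How it is judged:
On the way, in this order (a step that is already met when the one before it is completed fails the run):
1. the roller is drawn inwards until its collar bears on the boss (over 2.5 N) (contact force between roller and press above 2.5 N and y of roller in the frame of press above -0.002 m), for 0.1 s.
2. the roller is pushed outwards until its end face bears on the flange (over 2.5 N) (contact force between roller and press above 2.5 N and y of roller in the frame of press below -0.0045 m), for 0.1 s.
3. one spacer stands seated over the shaft between boss and collar, released ((((x of spacer4 in the frame of press between -0.004 and 0.004 m and y of spacer4 in the frame of press between -0.13 and -0.107 m and z of spacer4 in the frame of press between 0.092 and 0.0985 m and angle between spacer4's own z axis and vertical below 0.25 rad) and contact force between the fingers and spacer4 below 0.1 N) or ((x of spacer8 in the frame of press between -0.004 and 0.004 m and y of spacer8 in the frame of press between -0.13 and -0.107 m and z of spacer8 in the frame of press between 0.092 and 0.0985 m and angle between spacer8's own z axis and vertical below 0.25 rad) and contact force between the fingers and spacer8 below 0.1 N) or ((x of spacer12 in the frame of press between -0.004 and 0.004 m and y of spacer12 in the frame of press between -0.13 and -0.107 m and z of spacer12 in the frame of press between 0.092 and 0.0985 m and angle between spacer12's own z axis and vertical below 0.25 rad) and contact force between the fingers and spacer12 below 0.1 N))), for 0.2 s.
4. the roller is drawn inwards and nips the spacer between collar and boss (over 2.5 N) with less than 6 mm of play left ((((x of spacer4 in the frame of press between -0.004 and 0.004 m and y of spacer4 in the frame of press between -0.13 and -0.107 m and z of spacer4 in the frame of press between 0.092 and 0.0985 m and angle between spacer4's own z axis and vertical below 0.25 rad) and y of roller in the frame of press below 0 m and contact force between roller and spacer4 above 2.5 N and contact force between press and spacer4 above 5 N) or ((x of spacer8 in the frame of press between -0.004 and 0.004 m and y of spacer8 in the frame of press between -0.13 and -0.107 m and z of spacer8 in the frame of press between 0.092 and 0.0985 m and angle between spacer8's own z axis and vertical below 0.25 rad) and y of roller in the frame of press below 0 m and contact force between roller and spacer8 above 2.5 N and contact force between press and spacer8 above 5 N) or ((x of spacer12 in the frame of press between -0.004 and 0.004 m and y of spacer12 in the frame of press between -0.13 and -0.107 m and z of spacer12 in the frame of press between 0.092 and 0.0985 m and angle between spacer12's own z axis and vertical below 0.25 rad) and y of roller in the frame of press below 0 m and contact force between roller and spacer12 above 2.5 N and contact force between press and spacer12 above 5 N))), for 0.1 s.
At the end, for the whole second after the job is handed in: One spacer is seated: feet within 3.5 mm of the bracket's top, within 4 mm of the shaft's middle, upright within 0.25 rad, between boss and collar; the roller lies still within 6 mm of its outward stop; the other spacers are within 15 mm of their start; all is released ((((x of spacer4 in the frame of press between -0.004 and 0.004 m and y of spacer4 in the frame of press between -0.13 and -0.107 m and z of spacer4 in the frame of press between 0.092 and 0.0985 m and angle between spacer4's own z axis and vertical below 0.25 rad) and distance of each of spacer8, spacer12 from where it was at the start of the episode below 0.015 m and linear speed of spacer4 below 0.02 m/s) or ((x of spacer8 in the frame of press between -0.004 and 0.004 m and y of spacer8 in the frame of press between -0.13 and -0.107 m and z of spacer8 in the frame of press between 0.092 and 0.0985 m and angle between spacer8's own z axis and vertical below 0.25 rad) and distance of each of spacer4, spacer12 from where it was at the start of the episode below 0.015 m and linear speed of spacer8 below 0.02 m/s) or ((x of spacer12 in the frame of press between -0.004 and 0.004 m and y of spacer12 in the frame of press between -0.13 and -0.107 m and z of spacer12 in the frame of press between 0.092 and 0.0985 m and angle between spacer12's own z axis and vertical below 0.25 rad) and distance of each of spacer4, spacer8 from where it was at the start of the episode below 0.015 m and linear speed of spacer12 below 0.02 m/s)) and linear speed of roller below 0.01 m/s and y of roller in the frame of press between -0.008 and 0 m); the robot touches nothing.
It fails at once if the roller is rammed against a stop with more than 25 N (contact force between roller and press above 25 N).
It fails at once if a spacer is forced: over 25 N between it and the roller's collar or shaft, or over 50 N in all from the press and its roller (a nip counts both faces) (contact force between any of spacer4, spacer8, spacer12 and roller above 25 N or contact force between any of spacer4, spacer8, spacer12 and press above 50 N).
It fails at once if the ink jar, figurine or brayer is pushed more than 20 mm (distance of any of ink_jar, figurine, brayer from where it was at the start of the episode above 0.02 m).
It fails at once if the ink jar or figurine is tipped (angle between any of ink_jar, figurine's own z axis and vertical above 0.4 rad).
It also fails if it takes over 72 s, if anything falls off the work surface, if the arm or the gripper's body presses on something with over 40 N, if the wrist force passes 120 N, or if a joint passes its speed limit or range.

## Robot

A 6-joint arm with a two-finger parallel gripper is mounted at the origin on the work surface. World frame = base frame: x ahead of the robot, y to its left, z up, the work surface at z = 0. Lengths are in m, angles in rad, forces in N, time in s.
With the tool pointing down it reaches from about 0.275 to 0.725 m from the base axis. Payload 15.9 kg.
Tool frame: the origin (TCP) lies midway between the tips of the shut fingers; the grasp point (between the pads) lies 19 mm behind it (hold_point_z is the distance from the TCP to the grasp point, in m); z points along the fingers, y is the line along which they close (so a half turn about z gives the same grasp; the last joint's range is limited). The gripper opens to 85 mm and grips with 20 to 120 N. Pads are 22 mm wide; open, the fingers measure 114 mm over their backs; the gripper's body (76 mm by 85 mm) begins 54 mm behind the grasp point. The pads swing forward as they close: fully open they stand 13 mm farther back than shut.
Start: joints at [0, 0.213, -0.034, 1.323, 0, 1.571], TCP at [0.5, -0, 0.231] pointing down, gripper open.
Joint ranges: [-2.98, 2.98], [-0.74, 1.72], [-1.14, 1.35], [-2.1, 2.04], [-1.57, 1.44], [-3.14, 3.14]. Speed limits (rad/s): [1.89, 1.89, 2.39, 2.57, 3.14, 3.14].

## Interface

Orientations are given as a rotation vector (axis times angle).
In Python, from plant import * gives the robot as it stands. The module is installed in compiled form; this text tells all that it offers.
- The arm moves only by the shell command python3 -m pendant 'ROWS' [OPENING] [FORCE]. ROWS is JSON, a list of rows, each a list of 6 numbers: the shift along the tool's x, y, z normalised to -1 to 1, where 1 is 0.03 m, then the turn, a rotation vector about the tool's x, y, z normalised to -1 to 1, where 1 is 0.08 rad. In form: [[tx, ty, tz, wx, wy, wz], ...]. A call has 1 to 8 rows; each row shifts and turns the commanded pose from where the row before left it, along the tool's axes as they then stand; what a row does not reach is not made up. A row lasts 1/8 s, in which the tool goes at most 62.5 mm and 10.7 degrees, less where a joint would pass 70% of its speed; a pose out of reach is approached as far as the arm can. A call with a number of a shift or a turn outside -1 to 1 is refused whole. A call with a gripper value outside its range is refused whole. OPENING is the closure, from 0 (fully open) to 1 (shut), set as the call begins (- or left out, the last holds). The fingers move at their own pace and stop on an object; FORCE is the grip in N (left out, the last holds). Time passes only in rows, so rows that do not move let the fingers close. It gives the time, the measured TCP pose, the force, the opening and the grip force at its end, in the units of the state.
- observe(): the state, without advancing time (a new reading comes with each control period).
- camera(name): name is "scene" or "side" or "wrist"; returns a dict with "pixels" (384x512x3 uint8, red, green, blue), "fx", "fy", "cx", "cy" (pixels), "k1" (the pictures are not rectified: a ray, as slopes to the right and down, at radius r is drawn at 1 + k1 r^2 times it, then the intrinsics apply), "cam_to_world" (4x4, takes a point from camera to world coordinates). Camera axes: x right, y down, z forward; pixel columns grow to the right and rows downward; lengths in m; the calibration is good to about 2 mm. A picture is of the moment at which its call begins. There is no depth.
- finish_job(): hands the job in; it is judged then, once.
Trained networks look in a picture, given as the dict that the camera call returned (one of the last four; its "shot" number tells which), for a name from the list of things; names that differ only in an ending like _2 or _b are one class to them, and where a whole thing is asked for, a point or a joint stands for the part that bears it (a point fixed in the world has none). Each returns a list of dicts, best first, with "conf" (0 to 1); they miss things now and then, are a little off and sometimes report something else, mostly with a low value. They report only what shows in the picture. A call takes as long as a camera call.
- find_in(picture, target): "centre" ([column, row] in pixels, amid what is visible of it).
- outline_of(picture, target): "region" (384x512 bool, what is visible of it) and "centre" ([column, row] in pixels, amid what is visible of it).
The state is a dict: "clock": time; "joint_positions": joint angles; "dq": joint speeds; "tau": joint torques, N m; "ee_pos": TCP position; "ee_rot": TCP orientation; "contact_force": force on the tool from outside, world axes, zero at the start; "wrist_torque": the same for the moment, N m; "grip_width": finger opening in m; "gripper_force": force on a finger pad.
Only numpy, scipy, OpenCV 4.12 (cv2) and the standard library are available. Lean on these libraries where they do the work, as an engineer would, in place of code of your own. Each camera call takes 0.05 s, during which the arm holds its last target. There are 200 camera calls.

## Working session

There is one attempt and no reset: what is moved stays moved. The work goes in short steps, Python scripts to look and compute and a shell command to move; the robot and the scene stay as the last step left them, time stands still between calls to the robot, and variables do not carry over. Pictures are saved under pics/ and viewed, at most 10 in all, crops included, and the job is handed in when it is done.

```bash
mkdir -p pics; cat > h.py <<'E'
from plant import *
import numpy as np, cv2
from scipy.spatial.transform import Rotation as R
def ray(p,uv):
    x=(uv[0]-p["cx"])/p["fx"];y=(uv[1]-p["cy"])/p["fy"];a,b=x,y
    for _ in range(20):
        s=1+p["k1"]*(a*a+b*b);a,b=x/s,y/s
    M=np.array(p["cam_to_world"]);d=M[:3,:3]@[a,b,1];return M[:3,3],d/np.linalg.norm(d)
def onz(p,uv,z):
    o,d=ray(p,uv);return o+d*(z-o[2])/d[2]
def tri(rs):
    A=0;b=0
    for o,d in rs:
        P=np.eye(3)-np.outer(d,d);A=A+P;b=b+P@o
    return np.linalg.solve(A,b)
def proj(p,X):
    M=np.array(p["cam_to_world"]);c=M[:3,:3].T@(np.array(X)-M[:3,3]);a,b=c[0]/c[2],c[1]/c[2];s=1+p["k1"]*(a*a+b*b)
    return np.array([a*s*p["fx"]+p["cx"],b*s*p["fy"]+p["cy"]])
def save(p,n,img=None): cv2.imwrite("pics/"+n+".png",cv2.cvtColor(p["pixels"] if img is None else img,cv2.COLOR_RGB2BGR))
def st():
    s=observe();print({k:np.round(s[k],4).tolist() for k in ("clock","ee_pos","ee_rot","contact_force","grip_width","gripper_force")})
E
python3 - <<'E'
from h import *
P={n:camera(n) for n in("scene","side","wrist")}
for n in P: save(P[n],n+"0")
for n in("scene","side"):
    p=P[n];print(n,np.round(np.array(p["cam_to_world"])[:3],3).tolist(),p["fx"])
for t in["press","bed_top","boss_face","bracket_top","roller","journal","star_hub","spacer4","spacer8","spacer12","board","ink_jar","figurine","brayer"]:
    l=[];o=t
    for n in("scene","side"):
        f=find_in(P[n],t)
        if f: o+=f" {n} {np.round(f[0]['centre'])} {f[0]['conf']:.2f}";l.append(ray(P[n],f[0]["centre"]))
    if len(l)==2:o+=f" X={np.round(tri(l),4)}"
    print(o)
st()
E
python3 -c "
import cv2,numpy as np
a=cv2.imread('pics/scene0.png');print(a.shape)"
```

```text
scene [[0.042, 0.561, -0.827, 1.397], [0.999, -0.021, 0.037, -0.012], [0.003, -0.827, -0.562, 0.731]] 409.00397659464517
side [[0.712, -0.465, 0.526, -0.061], [-0.702, -0.465, 0.54, -0.557], [-0.006, -0.754, -0.657, 0.783]] 431.8055499242904
press scene [270. 218.] 0.71 side [258. 177.] 0.73 X=[0.5473 0.0589 0.0683]
bed_top scene [267. 220.] 0.58 side [259. 179.] 0.85 X=[0.5469 0.053  0.0633]
boss_face scene [271. 222.] 0.60 side [259. 178.] 0.61 X=[0.5516 0.0613 0.0599]
bracket_top scene [266. 221.] 0.94 side [259. 178.] 0.79 X=[0.5502 0.0527 0.0639]
roller scene [281. 206.] 0.91 side [255. 154.] 0.59 X=[0.5641 0.0849 0.119 ]
journal scene [280. 206.] 0.77 side [257. 158.] 0.78 X=[0.5611 0.0797 0.1134]
star_hub scene [286. 205.] 0.80 side [253. 153.] 0.90 X=[0.5624 0.0966 0.1202]
spacer4 scene [132. 212.] 0.67 side [341. 262.] 0.65 X=[ 0.4836 -0.2896  0.0627]
spacer8 scene [132. 212.] 0.67 side [341. 262.] 0.65 X=[ 0.4836 -0.2896  0.0627]
spacer12 scene [132. 212.] 0.67 side [341. 262.] 0.65 X=[ 0.4836 -0.2896  0.0627]
board scene [163. 227.] 0.72 side [344. 284.] 0.65 X=[ 0.4802 -0.2597 -0.013 ]
ink_jar scene [342. 188.] 0.89 side [142. 181.] 0.77 X=[0.3451 0.3022 0.0269]
figurine scene [215. 195.] 0.68 side [256. 249.] 0.69 X=[ 0.39   -0.0939  0.0376]
brayer scene [382. 220.] 0.65 side [178. 150.] 0.64 X=[0.5105 0.3731 0.0171]
{'clock': 1.55, 'ee_pos': [0.5, -0.0, 0.2313], 'ee_rot': [-2.2214, -2.2215, 0.0001], 'contact_force': [0.5991, 0.743, -0.0656], 'grip_width': 0.0854, 'gripper_force': 0.0}
(384, 512, 3)
```

View pics/scene0.png

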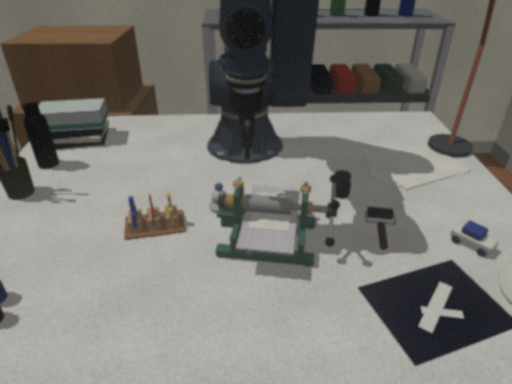

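View pics/side0.png

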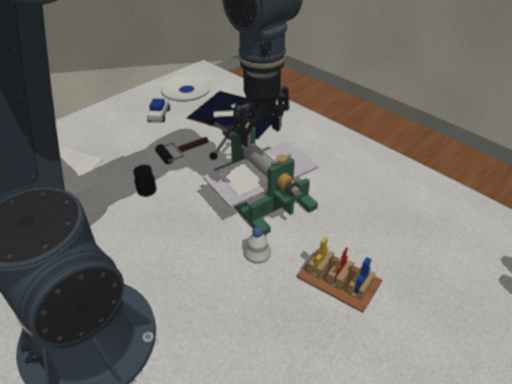

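The scene view shows the press at about (265,220), with the boss on the left at about (222,200), and the spacer board at (155,220). In the side view the boss is at (287,183). Spacers at (318,250), (343,262) and (362,275) are yellow, red and blue, and the figurine is at (257,245).

```bash
python3 - <<'E'
from h import *
a={n:cv2.cvtColor(cv2.imread(f"pics/{n}0.png"),cv2.COLOR_BGR2RGB) for n in("scene","side","wrist")}
A=cv2.resize(a["side"][100:245,195:330],(400,430),interpolation=cv2.INTER_CUBIC)
B=cv2.resize(a["scene"][165:275,200:360],(400,275),interpolation=cv2.INTER_CUBIC)
C=cv2.resize(a["wrist"],(400,300))
m=np.zeros((600,800,3),np.uint8);m[:430,:400]=A;m[:275,400:]=B;m[300:600,400:]=C
save(None,"m1",m)
E
```

```text
(no output)
```

View pics/m1.png

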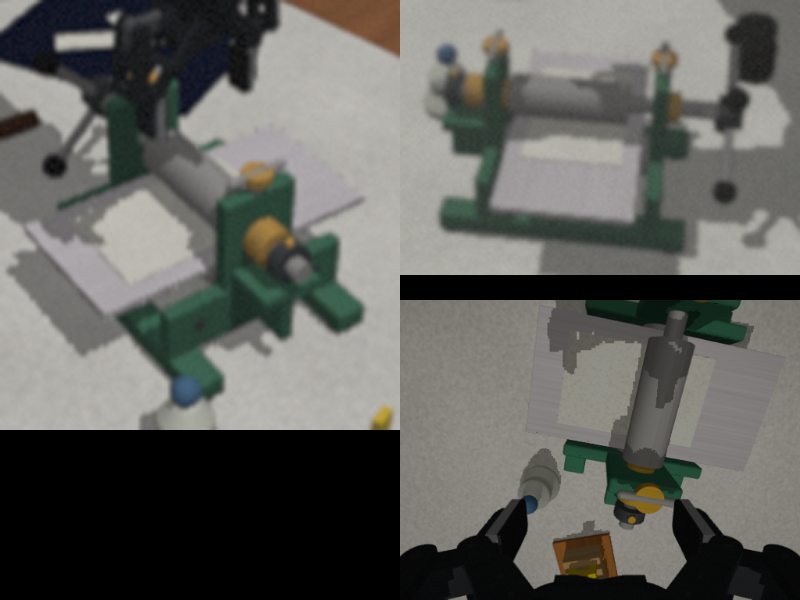

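```bash
python3 - <<'E'
from h import *
p=camera("wrist");q=camera("scene");s=camera("side")
print(np.round(np.array(p["cam_to_world"]),3).tolist(),p["fx"])
w=lambda x,y:((x-400)*1.28,(y-300)*1.28)
print("h-",onz(q,(238,182),.175),onz(s,(282.1,159),.175),onz(p,w(650,499),.175))
print("h+",onz(q,(305.6,188),.175))
print("rol", [onz(p,w(*u),.119) for u in((672,339),(642,464))])
print("sh",onz(p,w(629,515),.119))
for t in("roller","figurine","star_hub","journal","boss_face","spacer4"):
    f=outline_of(p,t)
    for k in f[:2]:
        c=np.argwhere(k["region"]);print(t,k["conf"],np.round(k["centre"]),len(c),c.min(0),c.max(0))
E
```

```text
[[1.0, 0.0, 0.0, 0.499], [0.0, -0.957, -0.289, 0.075], [0.0, 0.289, -0.957, 0.373], [0.0, 0.0, 0.0, 1.0]] 318.6349985236916
h- [ 0.53248953 -0.02150585  0.175     ] [ 0.54179385 -0.02824217  0.175     ] [ 0.54330229 -0.02389067  0.175     ]
h+ [0.56587095 0.14446733 0.175     ]
rol [array([0.56692091, 0.11345107, 0.119     ]), array([ 0.54468471, -0.01018851,  0.119     ])]
sh [ 0.53282066 -0.07201946  0.119     ]
roller 0.78 [327. 131.] 11412 [ 12 272] [293 375]
figurine 0.95 [176. 238.] 2262 [212 151] [272 203]
figurine 0.56 [313. 119.] 65595 [  0 161] [293 490]
star_hub 0.69 [329. 126.] 11528 [ 13 272] [294 376]
journal 0.96 [326. 129.] 11169 [ 14 273] [293 375]
boss_face 0.63 [316. 120.] 65385 [  0 160] [293 491]
spacer4 0.79 [240. 351.] 363 [339 215] [355 250]
spacer4 0.26 [326. 133.] 11399 [ 13 273] [293 376]
```

```bash
python3 -m pendant '[[-0.75,0.3,-0.35,0,0,0.55],[-0.75,0.3,-0.35,0,0,0.55],[-0.75,0.3,-0.35,0,0,0.55],[-0.75,0.3,-0.35,0,0,0.55],[0,0,0,0,0,0],[0,0,0,0,0,0]]' 0; python3 - <<'E'
from h import *
p=camera("wrist");save(p,"w1",cv2.resize(p["pixels"],(800,600),interpolation=cv2.INTER_CUBIC));st()
np.save("w1.npy",p,allow_pickle=True)
E
```

```text
clock: 2.75
ee_pos: [0.5298, -0.0917, 0.273]
ee_rot: [-2.407, -2.018, 0.0]
contact_force: [-0.7, -0.4, 0.0]
grip_width: 0.085
gripper_force: 0.0
{'clock': 2.8, 'ee_pos': [0.5297, -0.0915, 0.273], 'ee_rot': [-2.4068, -2.0183, 0.0003], 'contact_force': [-0.4788, 0.2992, -0.411], 'grip_width': 0.0856, 'gripper_force': 0.0}
```

View pics/w1.png

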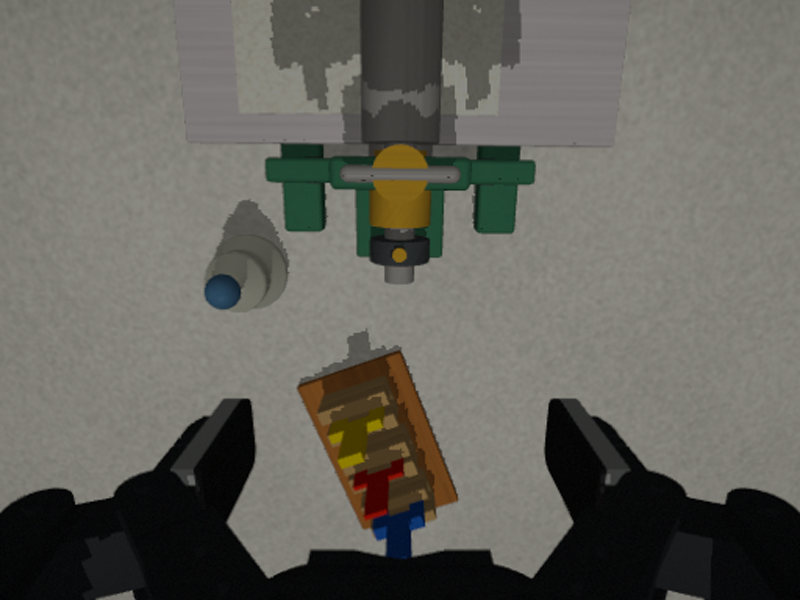

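```bash
python3 - <<'E'
from h import *
p=np.load("w1.npy",allow_pickle=True).item()
f=lambda u,v:(u/1.5625,v/1.5625)
g=lambda n,u,v,z:print(n,np.round(onz(p,f(u,v),z),4))
print(np.array(p["cam_to_world"])[:3,3])
g("rol far",402,5,.119);g("rol near",401,140,.119);g("shaft",399,270,.119)
g("boss rim y=-108",400,228,.137);g("collar in rim",400,237,.137);g("collar out",400,266,.137);g("shaft end",399,283,.128)
g("bracket end L y=-132",360,257,.095);g("bracket end R",441,257,.095)
g("bed corner L x-135",188,142,.085);g("bed corner R",614,146,.085)
g("cheek out L",331,189,.163);g("cheek out R",469,189,.163)
for n,c in(("y",(475,440)),):pass
# board & spacers tops
g("board c1",298,387,.008);g("board c2",402,351,.008);g("board c3",457,499,.008)
g("yellow tab top",352,462,.102);g("red",377,515,.102)
g("fig",247,283,0.0)
# gray profile down the shaft centreline
im=p["pixels"].mean(2)
print([int(x) for x in im[138:186,254:258].mean(1)])
E
```

```text
[ 0.54171708 -0.0180466   0.41510936]
rol far [0.5569 0.0608 0.119 ]
rol near [ 0.5447 -0.0057  0.119 ]
shaft [ 0.5306 -0.0789  0.119 ]
boss rim y=-108 [ 0.5359 -0.0519  0.137 ]
collar in rim [ 0.5351 -0.0569  0.137 ]
collar out [ 0.5322 -0.073   0.137 ]
shaft end [ 0.5295 -0.0848  0.128 ]
bracket end L y=-132 [ 0.5062 -0.071   0.095 ]
bracket end R [ 0.558  -0.0801  0.095 ]
bed corner L x-135 [0.4127 0.0183 0.085 ]
bed corner R [ 0.677  -0.0309  0.085 ]
cheek out L [ 0.5063 -0.024   0.163 ]
cheek out R [ 0.5733 -0.0359  0.163 ]
board c1 [ 0.4188 -0.1909  0.008 ]
board c2 [ 0.5164 -0.1731  0.008 ]
board c3 [ 0.5423 -0.3328  0.008 ]
yellow tab top [ 0.4718 -0.2156  0.102 ]
red [ 0.481  -0.2637  0.102 ]
fig [ 0.3959 -0.0918  0.    ]
[82, 82, 81, 82, 82, 82, 82, 84, 83, 78, 77, 60, 59, 60, 59, 48, 19, 31, 37, 25, 34, 78, 85, 85, 84, 84, 85, 86, 85, 78, 44, 45, 62, 99, 99, 99, 99, 99, 99, 99, 99, 99, 99, 101, 126, 134, 132, 131]
```

```bash
python3 -m pendant '[[0.98,0,0,0,0,0.03],[0.98,0,0,0,0,0],[0.98,0,0,0,0,0],[1,0,0,0,0,0],[1,0,0,0,0,0],[0,0,1,0,0,0],[0,0,1,0,0,0],[0,0,1,0,0,0]]' 0 20; python3 -m pendant '[[0,0,1,0,0,0],[0,0,0.9,0,0,0],[0,0,0.85,0,0,0],[0,0,0,0,0,0],[0,0,0,0,0,0]]'
```

```text
clock: 3.8
ee_pos: [0.5556, 0.0547, 0.1822]
ee_rot: [-2.409, -2.017, 0.0]
contact_force: [-0.0, -0.4, -0.0]
grip_width: 0.0857
gripper_force: 0.0
clock: 4.42
ee_pos: [0.5564, 0.0542, 0.1018]
ee_rot: [2.409, 2.015, 0.001]
contact_force: [0.3, -0.3, -0.1]
grip_width: 0.0852
gripper_force: 0.0
```

```bash
python3 -m pendant '[[0,0,0,0,0,0],[0,0,0,0,0,0],[0,0,0,0,0,0],[0,0,0,0,0,0],[0,0,0,0,0,0],[0,0,0,0,0,0]]' 1 20
```

```text
clock: 5.18
ee_pos: [0.5563, 0.0539, 0.1015]
ee_rot: [2.41, 2.014, 0.001]
contact_force: [-2.5, 1.7, 6.6]
grip_width: 0.0432
gripper_force: 19.7
```

```bash
python3 -m pendant '[[0.033,0,0,0,0,0],[0.033,0,0,0,0,0],[0.033,0,0,0,0,0]]'; python3 -m pendant '[[0.025,0,0,0,0,0],[0,0,0,0,0,0]]';python3 -m pendant '[[0.025,0,0,0,0,0],[0,0,0,0,0,0]]'
```

```text
clock: 5.55
ee_pos: [0.5569, 0.0566, 0.1014]
ee_rot: [2.41, 2.014, 0.001]
contact_force: [-2.2, -1.3, 7.8]
grip_width: 0.0435
gripper_force: 19.7
clock: 5.8
ee_pos: [0.557, 0.0574, 0.1014]
ee_rot: [2.41, 2.014, 0.001]
contact_force: [-2.5, -1.7, 7.0]
grip_width: 0.0431
gripper_force: 19.7
clock: 6.05
ee_pos: [0.5571, 0.0581, 0.1014]
ee_rot: [2.41, 2.014, 0.001]
contact_force: [-1.7, -1.8, 7.0]
grip_width: 0.0434
gripper_force: 19.7
```

```bash
for i in 1 2 ; do python3 -m pendant '[[0.02,0,0,0,0,0],[0,0,0,0,0,0]]' | egrep 'ee_pos|contact'; done; for i in 1 2 ; do python3 -m pendant '[[0.013,0,0,0,0,0],[0,0,0,0,0,0]]' | egrep 'ee_pos|contact'; done
```

```text
ee_pos: [0.5573, 0.0587, 0.1015]
contact_force: [-2.6, -0.8, 6.3]
ee_pos: [0.5574, 0.0592, 0.1015]
contact_force: [-2.3, -0.9, 7.3]
ee_pos: [0.5574, 0.0596, 0.1015]
contact_force: [-2.0, -1.8, 6.8]
ee_pos: [0.5575, 0.06, 0.1015]
contact_force: [-3.2, -1.9, 7.0]
```

```bash
for i in 1 2 3 4; do python3 -m pendant '[[0.017,0,0,0,0,0],[0,0,0,0,0,0]]' | egrep 'ee_pos|contact'; done
```

```text
ee_pos: [0.5576, 0.0605, 0.1015]
contact_force: [-2.5, -1.0, 6.9]
ee_pos: [0.5577, 0.061, 0.1015]
contact_force: [-1.8, -2.2, 6.6]
ee_pos: [0.5578, 0.0615, 0.1014]
contact_force: [-2.9, -0.6, 6.6]
ee_pos: [0.5578, 0.0618, 0.1014]
contact_force: [-2.9, -2.7, 8.2]
```

```bash
python3 - <<'E'
from h import *
p=camera("side");q=camera("wrist");save(p,"side2");save(q,"w2")
m=np.zeros((400,800,3),np.uint8);m[:,:400]=cv2.resize(p["pixels"][150:220,260:330],(400,400),interpolation=cv2.INTER_CUBIC)
o=cv2.cvtColor(cv2.imread("pics/side0.png"),cv2.COLOR_BGR2RGB);m[:,400:]=cv2.resize(o[150:220,260:330],(400,400),interpolation=cv2.INTER_CUBIC)
save(None,"m2",m)
E
```

```text
(no output)
```

View pics/m2.png

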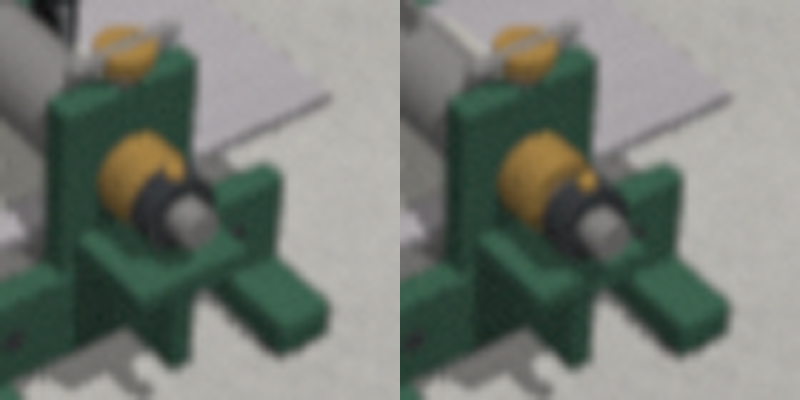

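Left is now, right is before. The collar has moved in with the hand, with the shaft end going from (610,240) to (192,222) in crop coordinates, and it is close to the boss. I'll keep drawing it in.

```bash
for i in 1 2 3 4; do python3 -m pendant '[[0.013,0,0,0,0,0],[0,0,0,0,0,0]]' | egrep 'ee_pos|contact'; done
```

```text
ee_pos: [0.5579, 0.0619, 0.1014]
contact_force: [-2.9, -4.6, 8.2]
ee_pos: [0.5579, 0.062, 0.1014]
contact_force: [-2.8, -7.1, 8.5]
ee_pos: [0.5579, 0.0621, 0.1015]
contact_force: [-4.8, -9.9, 9.6]
ee_pos: [0.5579, 0.0621, 0.1014]
contact_force: [-4.2, -13.1, 9.2]
```

```bash
python3 -m pendant '[[-0.05,0,0,0,0,0],[-0.05,0,0,0,0,0],[-0.05,0,0,0,0,0],[-0.05,0,0,0,0,0],[-0.05,0,0,0,0,0],[0,0,0,0,0,0]]' | egrep 'ee_pos|contact'; for i in 1 2 3 4 5; do python3 -m pendant '[[-0.02,0,0,0,0,0],[0,0,0,0,0,0]]' | egrep 'ee_pos|contact'; done
```

```text
ee_pos: [0.5568, 0.0564, 0.1015]
contact_force: [-2.7, 0.7, 6.7]
ee_pos: [0.5567, 0.0559, 0.1014]
contact_force: [-2.7, 1.5, 6.1]
ee_pos: [0.5566, 0.0553, 0.1014]
contact_force: [-1.3, 1.3, 7.2]
ee_pos: [0.5565, 0.0548, 0.1015]
contact_force: [-2.3, 1.8, 6.3]
ee_pos: [0.5564, 0.0542, 0.1015]
contact_force: [-3.1, 0.9, 6.8]
ee_pos: [0.5563, 0.0536, 0.1015]
contact_force: [-2.0, 1.6, 6.0]
```

```bash
for i in 1 2 3 4 5 6 7 8; do python3 -m pendant '[[-0.015,0,0,0,0,0],[0,0,0,0,0,0]]' | egrep 'ee_pos|contact'|tr '\n' ' ';echo; done
```

```text
ee_pos: [0.5563, 0.0532, 0.1015] contact_force: [-1.8, 1.5, 6.6] 
ee_pos: [0.5561, 0.0527, 0.1015] contact_force: [-2.2, 0.7, 6.4] 
ee_pos: [0.5561, 0.0523, 0.1015] contact_force: [-2.0, 1.4, 6.3] 
ee_pos: [0.556, 0.0519, 0.1015] contact_force: [-2.7, 1.3, 6.8] 
ee_pos: [0.5559, 0.0514, 0.1015] contact_force: [-2.9, 1.5, 6.8] 
ee_pos: [0.5558, 0.051, 0.1015] contact_force: [-2.4, 2.0, 6.7] 
ee_pos: [0.5557, 0.0505, 0.1015] contact_force: [-1.4, 2.5, 6.2] 
ee_pos: [0.5557, 0.0501, 0.1015] contact_force: [-2.0, 2.1, 6.2]
```

```bash
for i in 1 2 3 4 5 6 ; do python3 -m pendant '[[-0.013,0,0,0,0,0],[0,0,0,0,0,0]]' | egrep 'ee_pos|contact'|tr '\n' ' ';echo; done
```

```text
ee_pos: [0.5556, 0.0499, 0.1015] contact_force: [-1.8, 4.0, 5.3] 
ee_pos: [0.5556, 0.0498, 0.1015] contact_force: [-2.2, 5.9, 5.9] 
ee_pos: [0.5555, 0.0497, 0.1014] contact_force: [-1.4, 8.4, 5.5] 
ee_pos: [0.5556, 0.0496, 0.1015] contact_force: [-0.5, 10.8, 4.9] 
ee_pos: [0.5555, 0.0495, 0.1015] contact_force: [-0.8, 12.9, 5.3] 
ee_pos: [0.5555, 0.0494, 0.1015] contact_force: [-0.1, 15.1, 4.1]
```

Contact comes in at about y = 0.0618 and out at about 0.0500, so the float is about 12.0 mm. The 12 mm spacer won't go in freely, so I'll use the yellow 8 mm one, which leaves about 4 mm of play. Next I relieve the force, release the roller and go to the board.

```bash
python3 -m pendant '[[0.05,0,0,0,0,0],[0,0,0,0,0,0]]' | egrep 'ee_pos|contact'; python3 -m pendant '[[0,0,0,0,0,0],[0,0,0,0,0,0],[0,0,0,0,0,0],[0,0,0,0,0,0]]' 0 | egrep 'contact|width';python3 -m pendant '[[0,0,-0.8,0,0,0],[0,0,-1,0,0,0],[0,0,-1,0,0,0],[0,0,-1,0,0,0],[0,0,-1,0,0,0],[0,0,-0.8,0,0,0]]' | egrep 'ee_pos'; python3 -m pendant '[[-0.91,-0.12,0,0,0,0],[-0.91,-0.12,0,0,0,0],[-0.91,-0.12,0,0,0,0],[-0.91,-0.12,0,0,0,0],[-0.91,-0.12,0,0,0,0],[-0.91,-0.12,0,0,0,0],[-0.91,-0.12,0,0,0,0],[-0.91,-0.12,0,0,0,0]]'| egrep 'ee_pos'; python3 -m pendant '[[-0.91,-0.12,0,0,0,0],[-0.91,-0.12,0,0,0,0],[0,0,0,0,0,-0.86],[0,0,0,0,0,-0.86],[0,0,0,0,0,-0.86],[0,0,0,0,0,-0.86],[0,0,0,0,0,-0.86],[0,0,0,0,0,0]]'; python3 - <<'E'
from h import *
q=camera("wrist");save(q,"w3",cv2.resize(q["pixels"],(800,600),interpolation=cv2.INTER_CUBIC));st();np.save("w3.npy",q,allow_pickle=True)
for z,n in((.102,"spacer8"),):print(proj(q,observe()["ee_pos"])*1.5625)
E
```

```text
ee_pos: [0.5556, 0.0498, 0.1015]
contact_force: [-1.2, 6.9, 6.0]
contact_force: [-0.4, -0.3, 0.4]
grip_width: 0.0856
ee_pos: [0.5554, 0.0489, 0.2701]
ee_pos: [0.4878, -0.1617, 0.2688]
clock: 18.15
ee_pos: [0.4714, -0.2133, 0.2688]
ee_rot: [2.031, 2.397, -0.0]
contact_force: [-0.9, 0.4, -0.3]
grip_width: 0.0852
gripper_force: 0.0
{'clock': 18.2, 'ee_pos': [0.4714, -0.2133, 0.2688], 'ee_rot': [-2.0319, -2.3959, 0.0001], 'contact_force': [0.3972, 0.3506, 0.1266], 'grip_width': 0.0855, 'gripper_force': 0.0}
[401.44484614 410.12736212]
```

View pics/w3.png

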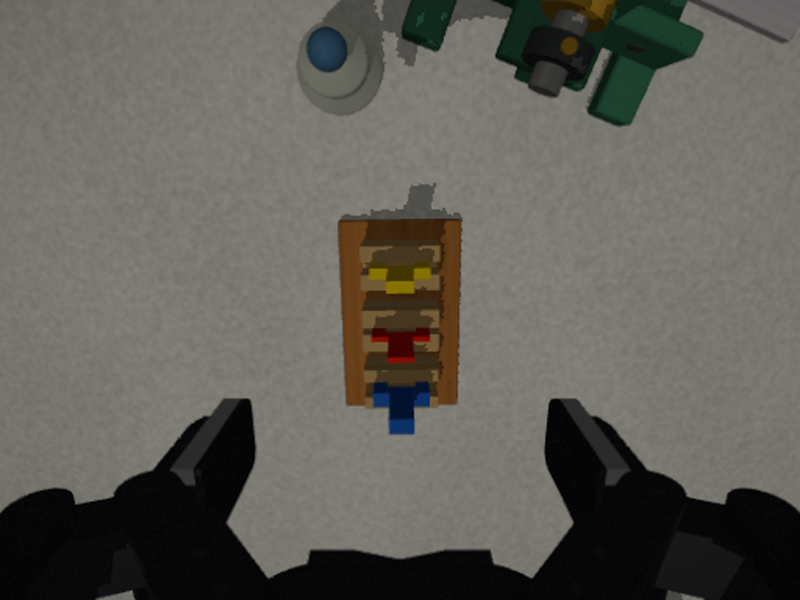

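```bash
python3 - <<'E'
from h import *
p=np.load("w3.npy",allow_pickle=True).item()
im=p["pixels"].astype(int);print([im[r,254:259].mean(0).astype(int).tolist() for r in range(168,192)])
e=observe();T=R.from_rotvec(e["ee_rot"]).as_matrix()
for v in(281,287,293):
  X=onz(p,(400.5/1.5625,v/1.5625),.102);print(np.round(X,4),np.round(T.T@(X-e["ee_pos"]),4))
E
```

```text
[[74, 58, 32], [73, 57, 23], [66, 53, 0], [65, 53, 0], [65, 54, 0], [66, 53, 0], [65, 53, 0], [66, 53, 0], [65, 53, 0], [66, 53, 0], [65, 53, 0], [73, 59, 0], [133, 113, 0], [133, 113, 0], [133, 114, 0], [133, 113, 0], [133, 113, 0], [132, 113, 0], [131, 113, 0], [114, 93, 0], [59, 34, 11], [59, 34, 12], [58, 34, 12], [56, 38, 18]]
[ 0.4709 -0.2102  0.102 ] [0.0032 0.     0.1668]
[ 0.4715 -0.214   0.102 ] [-0.0007  0.      0.1668]
[ 0.4722 -0.2179  0.102 ] [-4.700e-03  1.000e-04  1.668e-01]
```

```bash
python3 -m pendant '[[-0.02,0,0.9,0,0,0],[0,0,1,0,0,0],[0,0,1,0,0,0],[0,0,1,0,0,0],[0,0,1,0,0,0],[0,0,1,0,0,0],[0,0,0.79,0,0,0],[0,0,0,0,0,0]]'; python3 -m pendant '[[0,0,0,0,0,0],[0,0,0,0,0,0],[0,0,0,0,0,0],[0,0,0,0,0,0],[0,0,0,0,0,0],[0,0,0,0,0,0],[0,0,0,0,0,0],[0,0,0,0,0,0]]' 1 30
```

```text
clock: 19.2
ee_pos: [0.4704, -0.2134, 0.0669]
ee_rot: [-2.03, -2.394, 0.001]
contact_force: [-0.5, 0.2, -0.2]
grip_width: 0.0853
gripper_force: 0.0
clock: 20.2
ee_pos: [0.4718, -0.214, 0.0684]
ee_rot: [2.03, 2.397, 0.0]
contact_force: [0.1, 0.5, 6.0]
grip_width: 0.0174
gripper_force: 32.4
```

```bash
python3 -m pendant '[[0,0,-0.4,0,0,0],[0,0,-0.8,0,0,0],[0,0,-0.8,0,0,0],[0,0,-1,0,0,0],[0,0,-1,0,0,0],[0,0,-1,0,0,0],[0,0,-0.4,0,0,0]]'; python3 -m pendant '[[0.8,0.49,0,0,0,0],[0.8,0.49,0,0,0,0],[0.8,0.49,0,0,0,0],[0.8,0.49,0,0,0,0],[0.8,0.49,0,0,0,0],[0.8,0.49,0,0,0,0],[0,0,0,0,0,0.86],[0,0,0,0,0,0.86]]' |grep ee; python3 -m pendant '[[0,0,0,0,0,0.86],[0,0,0,0,0,0.86],[0,0,0,0,0,0.86],[0,0,0,0,0,0],[0,0,0,0,0,0]]'; python3 - <<'E'
from h import *
q=camera("wrist");save(q,"w4",cv2.resize(q["pixels"][100:340,96:416],(800,600),interpolation=cv2.INTER_CUBIC));st();np.save("w4.npy",q,allow_pickle=True)
E
```

```text
clock: 21.08
ee_pos: [0.4719, -0.2141, 0.232]
ee_rot: [2.029, 2.396, 0.001]
contact_force: [0.7, 0.6, -0.5]
grip_width: 0.0175
gripper_force: 31.8
ee_pos: [0.5345, -0.0569, 0.2294]
ee_rot: [-2.191, -2.25, 0.001]
clock: 22.7
ee_pos: [0.5346, -0.0573, 0.2299]
ee_rot: [-2.409, -2.016, 0.001]
contact_force: [-0.8, 1.2, -0.2]
grip_width: 0.0172
gripper_force: 31.8
{'clock': 22.75, 'ee_pos': [0.5347, -0.0573, 0.2299], 'ee_rot': [-2.409, -2.0161, 0.0004], 'contact_force': [-0.4179, 0.5444, -0.2875], 'grip_width': 0.0173, 'gripper_force': 31.7942}
```

View pics/w4.png

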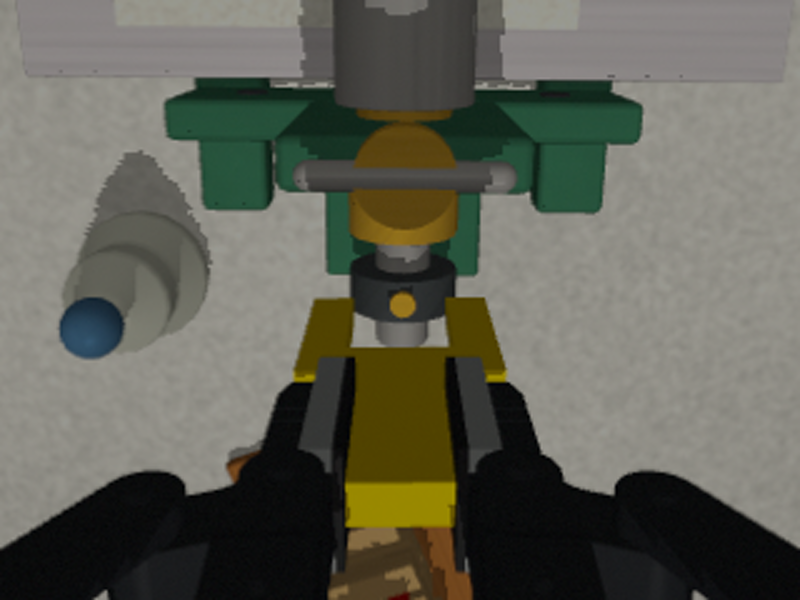

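```bash
python3 - <<'E'
from h import *
p=np.load("w4.npy",allow_pickle=True).item();e=observe();T=R.from_rotvec(e["ee_rot"]).as_matrix();pos=np.array(e["ee_pos"])
def g(n,u,v,z):
  X=onz(p,(u/2.5+96,v/2.5+100),z);print(n,np.round(X,4),np.round((T.T@(X-pos))*1000,1))
g("boss rim",403,244,.137);g("collar rim",403,262,.137);g("collar outer",403,318,.137);g("shaft gap",403,255,.128);g("shaft end",402,345,.124)
fz=pos[2]-.0544
g("feet L",333,299,fz);g("feet R",466,299,fz);g("slot L",353,299,fz);g("slot R",446,299,fz)
g("outL",315,299,fz);g("outR",485,299,fz)
g("tab top inner",400,482,fz+.088);g("tab top outer",400,525,fz+.088)
im=p["pixels"].mean(2);print(im[194:232,256:259].mean(1).astype(int).tolist())
O=np.array([.5552,.0544]);a=np.radians(-10.2);ex=np.array([np.cos(a),np.sin(a)]);ey=np.array([-np.sin(a),np.cos(a)])
d=pos[:2]-O;print("press xy",d@ex,d@ey)
E
```

```text
boss rim [ 0.5357 -0.0513  0.137 ] [ 6.1  0.  92.9]
collar rim [ 0.5347 -0.057   0.137 ] [ 0.3  0.1 92.9]
collar outer [ 0.5315 -0.0753  0.137 ] [-18.3   0.1  92.9]
shaft gap [ 0.5347 -0.0575  0.128 ] [-2.000e-01  1.000e-01  1.019e+02]
shaft end [ 0.5286 -0.0899  0.124 ] [-33.2  -0.2 105.9]
feet L [ 0.5168 -0.0518  0.1755] [  2.3 -18.5  54.4]
feet R [ 0.5512 -0.0579  0.1755] [ 2.3 16.4 54.4]
slot L [ 0.522  -0.0527  0.1755] [  2.3 -13.3  54.4]
slot R [ 0.546  -0.057   0.1755] [ 2.3 11.1 54.4]
outL [ 0.5122 -0.051   0.1755] [  2.3 -23.2  54.4]
outR [ 0.5561 -0.0588  0.1755] [ 2.3 21.4 54.4]
tab top inner [ 0.5344 -0.0529  0.2635] [  4.3  -1.  -33.6]
tab top outer [ 0.5331 -0.0606  0.2635] [ -3.5  -1.  -33.6]
[93, 93, 92, 94, 107, 111, 111, 111, 110, 79, 79, 66, 66, 66, 65, 36, 21, 22, 24, 47, 48, 30, 40, 68, 98, 99, 99, 97, 97, 98, 99, 99, 95, 55, 55, 100, 114, 114]
press xy -0.0004261178749108652 -0.11358805139001146
```

The view shows the yellow spacer about 1 mm left of the shaft, with its feet over the gap. The boss face is at crop row 244 and the collar rim at about row 282. I'll shift about 1 mm and lower it while watching the force.

```bash
python3 -m pendant '[[0.017,0.035,0,0,0,0],[0,0,0.5,0,0,0],[0,0,0.5,0,0,0],[0,0,0.3,0,0,0],[0,0,0.3,0,0,0],[0,0,0,0,0,0]]'|egrep 'ee_p|cont'; python3 -m pendant '[[0,0,0.2,0,0,0],[0,0,0.2,0,0,0],[0,0,0,0,0,0]]'|egrep 'ee_p|cont'; python3 -m pendant '[[0,0,0.2,0,0,0],[0,0,0.2,0,0,0],[0,0,0,0,0,0]]'|egrep 'ee_p|cont'
```

```text
ee_pos: [0.5355, -0.057, 0.1815]
contact_force: [-0.4, -0.9, -0.6]
ee_pos: [0.5357, -0.057, 0.1697]
contact_force: [-0.9, 0.1, -0.0]
ee_pos: [0.5356, -0.0569, 0.1575]
contact_force: [1.7, 0.1, 0.0]
```

```bash
python3 -m pendant '[[0,0,0.1,0,0,0],[0,0,0.08,0,0,0],[0,0,0,0,0,0]]'|egrep 'ee_p|cont'; for i in 1 2 3 4; do python3 -m pendant '[[0,0,0.03,0,0,0],[0,0,0,0,0,0]]'|egrep 'ee_p|cont'|tr '\n' ' ';done; python3 - <<'E'
from h import *
q=camera("wrist");s=camera("side")
m=np.zeros((600,800,3),np.uint8);m[:480,:400]=cv2.resize(q["pixels"][150:342,176:336],(400,480),interpolation=cv2.INTER_CUBIC);m[:480,400:]=cv2.resize(s["pixels"][130:226,250:330],(400,480),interpolation=cv2.INTER_CUBIC)
save(None,"m5",m)
E
```

```text
ee_pos: [0.5358, -0.057, 0.1525]
contact_force: [0.7, -0.2, -0.2]
ee_pos: [0.5359, -0.057, 0.1518] contact_force: [-0.2, 0.5, -0.4] ee_pos: [0.5359, -0.057, 0.1508] contact_force: [1.0, 0.9, -1.4] ee_pos: [0.5359, -0.057, 0.1499] contact_force: [0.5, 0.1, -0.8] ee_pos: [0.536, -0.057, 0.1495] contact_force: [-1.3, 0.3, 4.4]
```

View pics/m5.png

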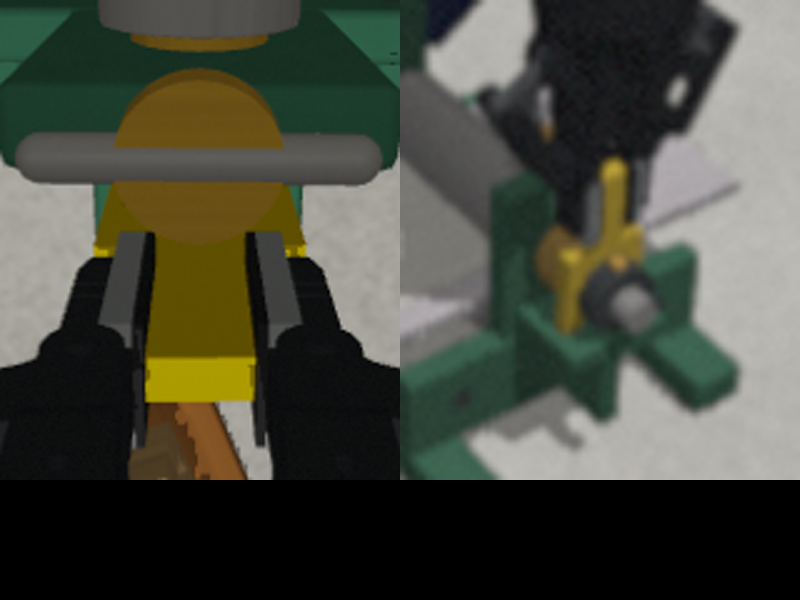

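The spacer is astride the shaft between boss and collar, with 4.4 N bearing at the expected height, so I'll release it.

```bash
python3 -m pendant '[[0,0,0,0,0,0],[0,0,0,0,0,0],[0,0,0,0,0,0],[0,0,0,0,0,0],[0,0,0,0,0,0],[0,0,0,0,0,0]]' 0 20 |egrep 'clock|cont|wid'; python3 -m pendant '[[0,0,-0.5,0,0,0],[0,0,-1,0,0,0],[0,0,-1,0,0,0],[0,0,-1,0,0,0],[0,0,-0.6,0,0,0],[0,0,0,0,0,0]]'|egrep ee_p;  python3 - <<'E'
from h import *
s=camera("side");q=camera("wrist");st()
m=np.zeros((600,800,3),np.uint8);m[:480,:400]=cv2.resize(q["pixels"][100:292,176:336],(400,480),interpolation=cv2.INTER_CUBIC);m[:480,400:]=cv2.resize(s["pixels"][130:226,250:330],(400,480),interpolation=cv2.INTER_CUBIC)
save(None,"m6",m)
E
```

```text
clock: 26.48
contact_force: [1.4, -0.0, -0.8]
grip_width: 0.0856
ee_pos: [0.5366, -0.0571, 0.274]
{'clock': 27.325, 'ee_pos': [0.5358, -0.057, 0.2719], 'ee_rot': [-2.4104, -2.0147, 0.0001], 'contact_force': [-0.5456, 0.3183, 0.4683], 'grip_width': 0.0853, 'gripper_force': 0.0}
```

View pics/m6.png

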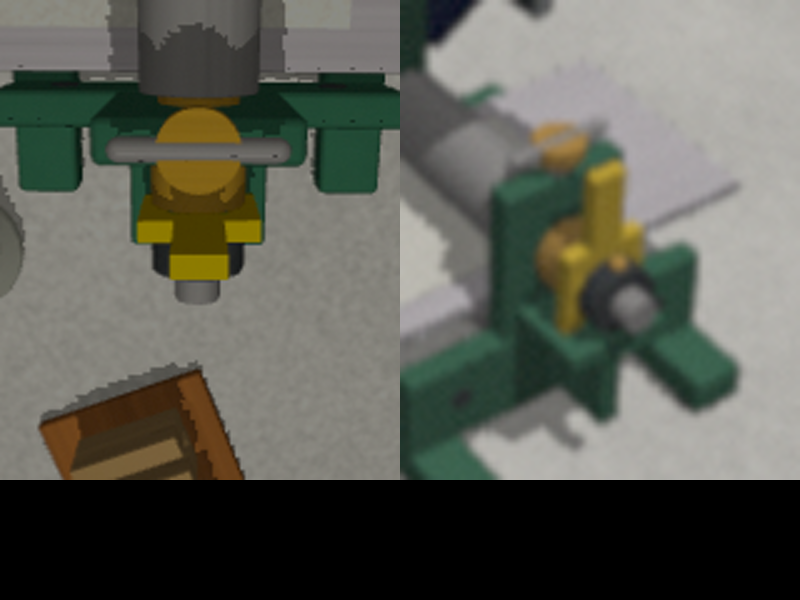

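It stands upright and free. Now I grip the roller again.

```bash
python3 -m pendant '[[0.9,0,0,0,0,0],[0.91,0.01,0,0,0,0],[0.91,0.02,0,0,0,0],[0.91,0,0,0,0,0],[0,0,0,0,0,0],[0,0,0.9,0,0,0],[0,0,1,0,0,0],[0,0,1,0,0,0]]'|egrep 'ee_p'; python3 -m pendant '[[0,0,1,0,0,0],[0,0,0.9,0,0,0],[0,0,0.85,0,0,0],[0,0,0,0,0,0],[0,0,0,0,0,0]]'|egrep 'ee_p|cont'; python3 -m pendant '[[0,0,0,0,0,0],[0,0,0,0,0,0],[0,0,0,0,0,0],[0,0,0,0,0,0],[0,0,0,0,0,0],[0,0,0,0,0,0]]' 1 20; python3 -m pendant '[[0.03,0,0,0,0,0],[0.03,0,0,0,0,0],[0,0,0,0,0,0]]'|egrep 'ee_p|cont'; python3 -m pendant '[[0.02,0,0,0,0,0],[0,0,0,0,0,0]]'|egrep 'ee_p|cont'
```

```text
ee_pos: [0.5556, 0.0493, 0.1836]
ee_pos: [0.5563, 0.0497, 0.1034]
contact_force: [-0.2, 0.2, 0.4]
clock: 29.7
ee_pos: [0.5557, 0.0502, 0.1031]
ee_rot: [-2.41, -2.015, 0.0]
contact_force: [-6.8, 0.7, 7.6]
grip_width: 0.0431
gripper_force: 20.0
ee_pos: [0.556, 0.0518, 0.1031]
contact_force: [-6.1, 0.2, 8.2]
ee_pos: [0.5561, 0.0524, 0.1031]
contact_force: [-5.5, -0.8, 7.7]
```

```bash
for i in 1 2 3 4 5 6; do python3 -m pendant '[[0.013,0,0,0,0,0],[0,0,0,0,0,0]]'|egrep 'ee_p|cont'|tr '\n' ' ';echo; done
```

```text
ee_pos: [0.5562, 0.0527, 0.1031] contact_force: [-6.8, -1.0, 7.8] 
ee_pos: [0.5562, 0.0531, 0.1031] contact_force: [-7.2, -0.7, 7.6] 
ee_pos: [0.5563, 0.0535, 0.1031] contact_force: [-7.0, -0.3, 7.8] 
ee_pos: [0.5564, 0.0538, 0.1031] contact_force: [-6.1, -1.9, 8.1] 
ee_pos: [0.5563, 0.0538, 0.1031] contact_force: [-7.2, -5.1, 7.1] 
ee_pos: [0.5564, 0.0538, 0.1031] contact_force: [-7.4, -7.0, 9.1]
```

```bash
for i in 1 2 3; do python3 -m pendant '[[0.013,0,0,0,0,0],[0,0,0,0,0,0],[0,0,0,0,0,0]]'|egrep 'ee_p|cont'|tr '\n' ' ';echo; done
```

```text
ee_pos: [0.5564, 0.0538, 0.1031] contact_force: [-8.1, -10.6, 9.8] 
ee_pos: [0.5563, 0.0539, 0.1031] contact_force: [-8.8, -13.1, 10.5] 
ee_pos: [0.5564, 0.0539, 0.1031] contact_force: [-8.7, -16.0, 11.4]
```

```bash
python3 -m pendant '[[-0.03,0,0,0,0,0],[-0.03,0,0,0,0,0],[0,0,0,0,0,0]]'|egrep 'ee_p|cont'; python3 -m pendant '[[0,0,0,0,0,0],[0,0,0,0,0,0],[0,0,0,0,0,0],[0,0,0,0,0,0],[0,0,0,0,0,0]]' 0 |egrep 'cont|wid'; python3 -m pendant '[[0,0,-0.7,0,0,0],[0,0,-1,0,0,0],[0,0,-1,0,0,0],[0,0,-1,0,0,0],[0,0,-1,0,0,0],[0,0,-1,0,0,0],[0,0,0,0,0,0],[0,0,0,0,0,0]]'|egrep 'ee_p';  python3 - <<'E'
from h import *
s=camera("side");q=camera("wrist");st()
m=np.zeros((480,800,3),np.uint8);m[:300,:400]=cv2.resize(q["pixels"],(400,300));m[:,400:]=cv2.resize(s["pixels"][130:226,250:330],(400,480),interpolation=cv2.INTER_CUBIC)
save(None,"m7",m)
E
```

```text
ee_pos: [0.5564, 0.0537, 0.1031]
contact_force: [-7.2, -2.2, 8.2]
contact_force: [-0.3, -0.1, 0.2]
grip_width: 0.0856
ee_pos: [0.5567, 0.0541, 0.273]
{'clock': 35.05, 'ee_pos': [0.5564, 0.054, 0.2726], 'ee_rot': [-2.4098, -2.0142, 0.002], 'contact_force': [-0.1993, 0.7362, -0.152], 'grip_width': 0.0853, 'gripper_force': 0.0}
```

View pics/m7.png

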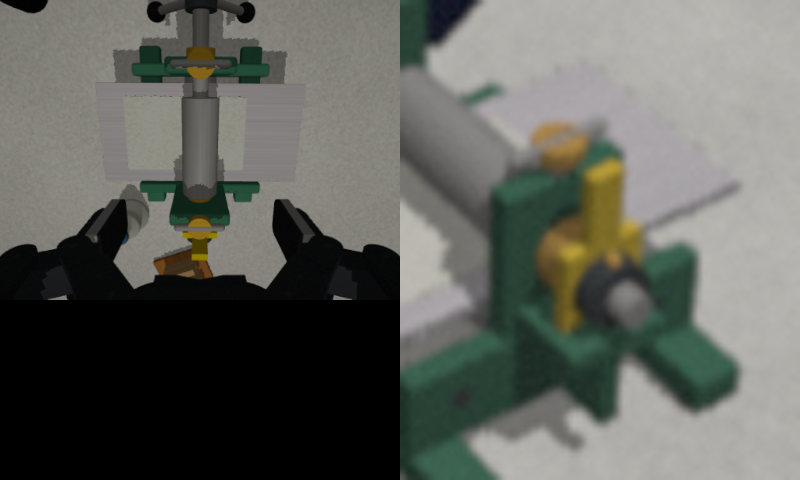

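The spacer is upright between boss and collar, the collar is against it, and the arm is clear.

```bash
python3 -c "
from plant import *
print(finish_job())"
```

```text
the job is handed in; nothing more can be done
None
```

I handed the job in at about 35 s with the yellow 8 mm spacer seated and nipped by the collar; the end float felt about 12 mm, too tight for the 12 mm spacer. About 4 mm of play is left, and the other spacers, ink jar, figurine and brayer were not touched; `finish_job()` returned no verdict.

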